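# Seat the handwheel on the lift gearbox's splined shaft

### The arm

A 7-joint arm with a two-finger parallel gripper is mounted at the origin on the work surface. World frame = base frame: x ahead of the robot, y to its left, z up, the work surface at z = 0. Lengths are in mm, angles in rad, forces in N, time in s.
With the tool pointing down it reaches from about 425 to 950 mm from the base axis. Payload 16.7 kg.
Tool frame: the origin (TCP) lies at the very end of the fingers, on their centre line; the grasp point (between the pads) lies 19 mm behind it; y points along the fingers, z is the direction in which the jaws open and shut, and the axes are right-handed (so a half turn about y gives the same grasp; the last joint's range is limited). The gripper opens to 94 mm and grips with 3 to 60 N. Pads are 16 mm wide; open, the fingers measure 119 mm over their backs; the gripper's body (75 mm by 177 mm) begins 78 mm behind the grasp point.
Start: joints at [0.964, 0.426, 0.074, 1.606, -0.034, 1.111, -0.067], TCP at [298.298, -605.469, 205.467] pointing down, gripper open.
Joint ranges: [-2.85, 2.85], [-0.5, 2.14], [-1.23, 1.37], [0.21, 2.46], [-1.02, 4.16], [0.16, 2.05], [-2.73, 2.73]. Speed limits (rad/s): [1.89, 1.89, 2.39, 2.39, 3.01, 3.01, 3.01].

### API

Orientations are given as a unit quaternion [x, y, z, w].
In Python, from cell import r gives the robot as it stands. The module is installed in compiled form; this text tells all that it offers.
- The arm moves only by the tool carry_out, never from a script. Its argument "commands" is a list of rows, each a list of 3 entries, a list of its own where there are three numbers: the shift along the tool's x, y, z in mm, then the turn about the tool's y in degrees, then the closure, from 0 (fully open) to 1 (shut). A call has 1 to 10 rows; each row shifts and turns the commanded pose from where the row before left it, along the tool's axes as they then stand; what a row does not reach is not made up. A row lasts 1/12 s, in which the tool goes at most 41.7 mm and 7.16 degrees, less where a joint would pass 70% of its speed; a pose out of reach is approached as far as the arm can. A call with a gripper value outside its range is refused whole. The fingers move at their own pace and stop on an object; the grip force is fixed at half the most. Time passes only in rows, so rows that do not move let the fingers close. It gives the time, the measured TCP pose, the force and the opening at its end, in the units of the state.
- r.observe(): the state, without advancing time (a new reading comes with each control period).
- r.snapshot(name): name is "scene" or "top" or "wrist"; returns (picture, depth): 420x560x3 uint8, blue, green, red; 420x560 float32, mm along the optical axis (not along the pixel's ray), 0 where there is no reading.
- r.camera_params(name): a dict with "fx", "fy", "cx", "cy" (pixels), "R" (3x3) and "t" (3): a world point X has camera coordinates R X + t. Camera axes: x right, y down, z forward; pixel columns grow to the right and rows downward; lengths in mm; the calibration is good to about 2 mm. The wrist camera is an equidistant fisheye: a pixel r from the principal point sees the ray r / f radians off the axis. A picture is of the moment at which its call begins: read the wrist's pose just before it. camera_params takes no time and is no camera call; for the wrist camera it gives the pose at the moment of the call.
- r.job_done(): hands the job in, once; it reports no verdict.
The state is a dict: "clock": time; "q": joint angles; "dq": joint speeds; "effort": joint torques, N m; "ee_pos": TCP position; "orientation": TCP orientation; "wrist_force": force on the tool from outside, world axes, zero at the start; "wrist_torque": the same for the moment, N m; "opening": finger opening in mm.
Only numpy, scipy, OpenCV 4.12 (cv2) and the standard library are available. Lean on these libraries where they do the work, as an engineer would, in place of code of your own. Each camera call takes 0.05 s, during which the arm holds its last target. There are 200 camera calls.

### The job

The handwheel of the grooming table's lift gearbox has only been stood on the end of its splined shaft. Press it down while turning it until its teeth mesh with the shaft's, then push it fully home, its hub down on the gearbox's shoulder, and let go. Leave the other things on the table where they are.

Things in the scene. Friction and masses are not known exactly. Their poses are not given: they have to be found in the camera images.
- handwheel: Aluminium handwheel, black rim, 194 mm across, 0.48 to 0.75 kg, standing level and loose on the gearbox's shaft. Origin: on its axis at the underside of the hub; z up the axis. Hub: round boss 52 mm across, 0 to 44 mm above the origin, open both ends. The bore has six straight teeth along its whole length, smallest radius 12.5 mm, 60 degrees apart, one on the x axis.
- plate (a point): Point of the handwheel on its axis, 28 mm above its origin, level with the upper face of its flat round plate (120 mm across); axes as the wheel's. Four radial spokes, 12 mm wide, stand 16 mm high on the plate, at 0, 90, 180, 270 degrees from x, from the boss to the rim; between them is room to set fingertips on the plate. Rim: 18 mm round, centre line 88 mm from the axis.
- gearbox: Bolted-down grey lift gearbox; origin on the table under its shaft's axis. Housing 150 x 120 mm (x, y), 74 mm high, foot 190 x 150 mm, dark motor 70 mm thick out to 175 mm along its +x. On top a steel shoulder ring 68 mm across, 80 mm above the table.
- shoulder (a point): Point on the upright shaft's axis at the face of the gearbox's shoulder ring, where the hub's underside must finally rest; axes as the gearbox. Above it the shaft has six straight teeth, 34 mm across, up to 30 mm, then a smooth round nose, 22 mm across, up to 58 mm. A worm gear holds the shaft: it turns only above about 2.5 N m.
- nose (a point): Top end of the shaft's smooth nose, on its axis, 58 mm above the shoulder; axes as the gearbox, NOT as the teeth: how the teeth stand is not measured, differs each time and never matches the hub at the start. The wheel must be turned to the next match, 10 to 50 degrees away either way (they repeat every 60). Play in mesh is about 4 degrees either way.
- sleeve (a joint): Black dust sleeve, 50 mm across, round the teeth, sliding down stiffly: 0 = up, top 33 mm above the shoulder; 0.033 m = fully down. No spring: it yields to about 13 N in all (wheel's weight included) and stays. It carries the wheel at first. Pressed, the wheel sinks 3 mm until the teeth meet end to end; once they mesh it goes the other 30 mm down against this friction.
- parts_tray: Bystander: shallow open steel tray 120 x 85 x 22 mm lying beside the gearbox; origin under its centre.
- end_cap: Bystander: round grey plastic cap, 56 mm across, 22 mm high, standing beside the gearbox; origin under its centre.
- spanner: Bystander: steel spanner about 170 mm long lying beside the gearbox; origin under its middle, x along it.
- shampoo: Bystander: white closed bottle, 70 mm across, 190 mm high, at the left of the table; origin under its centre.
- balm: Bystander: amber jar with black lid, 76 mm across, 75 mm high, at the left of the table; origin under its centre.
- slicker: Bystander: grooming brush about 180 mm long lying at the right of the table; origin under its middle, x along it.
- clipper: Bystander: black hair clipper about 180 x 46 x 36 mm lying at the right of the table; origin under its body, x towards its steel blade.

How it is judged (in metres and radians):
On the way:
1. the hub's teeth have meshed with the shaft's: the hub's underside is less than 22 mm above the shoulder (z of handwheel in the frame of shoulder below 0.022 m), for 0.1 s.
At the end, for the whole second after the job is handed in: The handwheel is fully home and at rest: its hub's underside within 3 mm of the shoulder, on the shaft's axis within 4 mm, level within 0.06 rad, with the sleeve pushed down at least 29 mm (z of handwheel in the frame of shoulder below 0.003 m and horizontal distance between handwheel and shoulder below 0.004 m and angle between handwheel's own z axis and vertical below 0.06 rad and linear speed of handwheel below 0.02 m/s and value of joint sleeve above 0.029 m); the robot touches nothing.
It fails at once if another loose thing on the table is moved by more than 30 mm (distance of any of parts_tray, end_cap, spanner, shampoo, balm, slicker, clipper from where it was at the start of the episode above 0.03 m).
It also fails if it takes over 32 s, if anything falls off the work surface, if the arm or the gripper's body presses on something with over 40 N, if the wrist force passes 120 N, or if a joint passes its speed limit or range.

## Working session

There is one attempt and no reset: what is moved stays moved. The work goes in short steps, Python scripts to look and compute and a tool call to move; the robot and the scene stay as the last step left them, time stands still between calls to the robot, and variables do not carry over. Pictures are saved under pics/ and viewed, about 8 in all and at most 12, crops included, and the job is handed in when it is done.

Besides the shell and the picture viewer there is one more tool, called as name([rows], argument=value, ...), one row to a line, values as JSON. carry_out: Moves the arm, as the interface text tells. Its arguments: {"type":"object","properties":{"commands":{"type":"array"}},"required":["commands"]}

```bash
mkdir -p pics; python3 - <<'E'
from cell import r
import cv2,numpy as np
print(r.observe())
a,d=r.snapshot("scene");b,e=r.snapshot("top")
np.savez('s.npz',a=a,d=d,b=b,e=e)
for n in("scene","top"):print(n,r.camera_params(n))
cv2.imwrite('pics/1.png',np.vstack([a,b])[:, :] if 0 else cv2.resize(np.hstack([a,b]),(800,300)))
cv2.imwrite('pics/2.png',b)
E
```

```text
{'clock': 0.0, 'q': array([ 0.96353448,  0.42672119,  0.07385353,  1.60660427, -0.03408097,
        1.11080778, -0.06709843]), 'dq': array([ 0.00026788, -0.0008742 ,  0.001546  , -0.00062838,  0.00204044,
       -0.00074105,  0.00088977]), 'effort': array([-3.79997182e-04, -9.35805488e+01,  3.66659112e+00, -4.54198015e+01,
       -4.87874297e-02,  2.02589482e-02,  5.01562022e-05]), 'ee_pos': array([ 298.08033281, -605.12645389,  204.78412942]), 'orientation': array([-0.16056655,  0.6890984 , -0.68823732,  0.16028465]), 'wrist_force': array([ 0.4993789 ,  0.08871185, -0.74483337]), 'wrist_torque': array([-0.03824687, -0.06259621, -0.01983918]), 'opening': 94.076735280001}
scene {'fx': 490.02996118326456, 'fy': 490.02996118326456, 'cx': 284.6546827345439, 'cy': 201.5026830380358, 'R': array([[ 0.81155651,  0.58422547, -0.007525  ],
       [ 0.36257094, -0.51366875, -0.77761606],
       [-0.45816847,  0.62835102, -0.6286944 ]]), 't': array([-432.7991382 , -114.71826476, 1606.65403738])}
top {'fx': 389.25700068597325, 'fy': 389.25700068597325, 'cx': 284.7668309319536, 'cy': 202.72551808025887, 'R': array([[ 1.23321472e-01, -9.92366765e-01,  1.37742383e-04],
       [-9.68576842e-01, -1.20395305e-01, -2.17632423e-01],
       [ 2.15987767e-01,  2.67053367e-02, -9.76030793e-01]]), 't': array([ -41.89744956,  534.30460866, 1182.18962313])}
```

View pics/1.png

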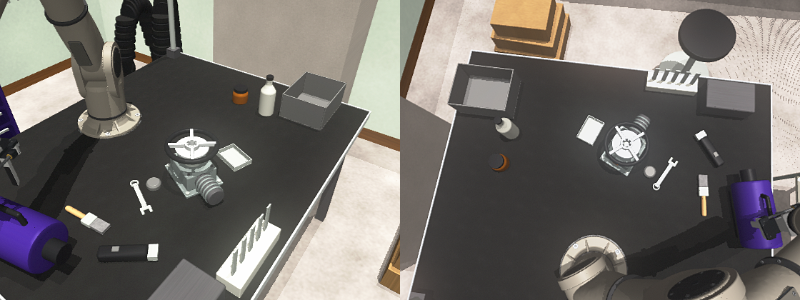

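View pics/2.png

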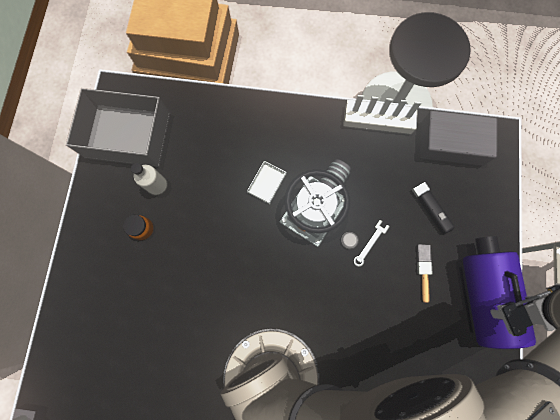

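The top view shows the handwheel at about (317,202), with the tray left at (267,182), the cap at (349,240) and the spanner at (372,243). Next I'll measure the wheel's axis and spoke angle from depth and colour.

```bash
cat > h.py <<'E'
import numpy as np
def cloud(d,c):
    v,u=np.mgrid[:d.shape[0],:d.shape[1]]
    P=np.stack([(u-c['cx'])/c['fx']*d,(v-c['cy'])/c['fy']*d,d],-1)
    return (P-c['t'])@c['R']
E
python3 - <<'E'
from cell import r
from h import *
import cv2
s=np.load('s.npz')
for n,i,d in(("top",s['b'],s['e']),("scene",s['a'],s['d'])):
    W=cloud(d,r.camera_params(n)); z=W[...,2]; g=i.min(-1)
    m=(z>125)&(z<175)&(d>0)&(np.hypot(W[...,0]-650,W[...,1])<200)
    m=cv2.morphologyEx(m.astype(np.uint8),cv2.MORPH_OPEN,np.ones((2,2)))>0
    p=W[m]; print(n,m.sum(),np.percentile(p,[1,50,99],axis=0).round(0).tolist())
    (c,R)=cv2.minEnclosingCircle(p[:,:2].astype(np.float32)); print('circ',c,R)
    dk=m&(g<90); q=p if dk.sum()<30 else W[dk]
    A=np.c_[2*q[:,:2],np.ones(len(q))]; x=np.linalg.lstsq(A,(q[:,:2]**2).sum(1),rcond=None)[0]
    print('rim fit',x[:2],np.sqrt(x[2]+x[0]**2+x[1]**2),len(q))
    o=np.array(c); rel=W[...,:2]-o; rr=np.hypot(rel[...,0],rel[...,1]); th=np.arctan2(rel[...,1],rel[...,0])
    sp=m&(rr>35)&(rr<75)&(z>150)
    print('spokes',sp.sum(),np.percentile(z[sp],[5,50,95]) if sp.any() else '', np.degrees(np.angle(np.exp(4j*th[sp]).sum())/4))
    st=m&(rr>35)&(rr<55)
    h=[round(float(np.median(z[st&(abs(np.degrees(th)-a)<7.5)])),1) if (st&(abs(np.degrees(th)-a)<7.5)).any() else None for a in range(-180,180,15)];print(h)
i=s['b'][150:260,260:380]; cv2.imwrite('pics/3.png',cv2.resize(i,None,fx=5,fy=5,interpolation=2))
E
```

```text
top 2081 [[455.0, -163.0, -1.0], [543.0, -66.0, 150.0], [635.0, 17.0, 160.0]]
circ (457.8748779296875, -71.51399993896484) 200.5810089111328
rim fit [526.77095281 -75.15130167] 93.06389957028468 589
spokes 277 [151.5052152  155.76684619 159.70324497] -14.481872820366261
[None, None, None, None, None, None, None, None, 156.1, 154.7, 155.0, 142.4, 141.4, 141.6, 140.6, 140.9, None, 153.0, 154.9, 152.5, None, None, None, None]
scene 2284 [[383.0, -165.0, -4.0], [555.0, -73.0, 147.0], [631.0, 141.0, 158.0]]
circ (742.384765625, -342.42034912109375) 611.0241088867188
rim fit [ 594.93705582 -136.45855577] 147.64853080531034 893
spokes 0  0.0
[None, None, None, None, None, None, None, None, None, None, None, None, None, None, None, None, None, None, None, None, None, None, None, None]
```

View pics/3.png

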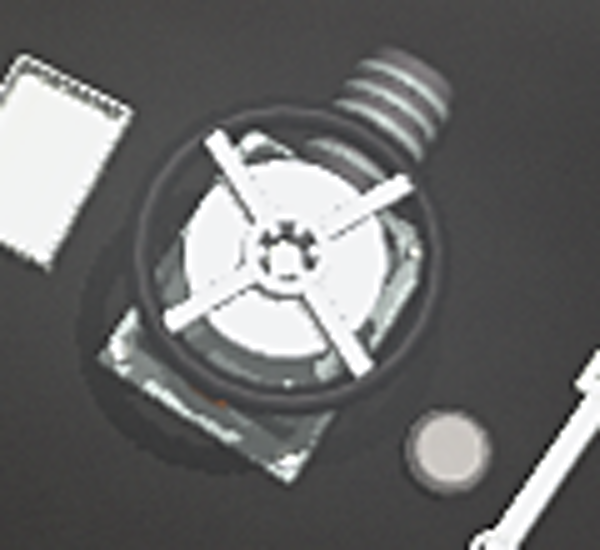

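```bash
python3 - <<'E'
from cell import r
from h import *
import cv2
from scipy.spatial.transform import Rotation as Ro
s=np.load('s.npz')
c=r.camera_params('top')
C=-c['R'].T@c['t']
P=[]
for u,v in((215,140),(365,368),(405,187),(175,322),(287,255)):
    d=c['R'].T@[(u/5+260-.4-c['cx'])/c['fx'],(v/5+150-.4-c['cy'])/c['fy'],1]; P.append((C+d*(157-C[2])/d[2])[:2])
P=np.array(P);print(P.round(1).tolist(),P[:4].mean(0))
a=P[1]-P[0];b=P[3]-P[2];print('spoke deg',np.degrees(np.arctan2(a[1],a[0])),np.degrees(np.arctan2(b[1],b[0])))
for n,i,d in(("top",s['b'],s['e']),("scene",s['a'],s['d'])):
    W=cloud(d,r.camera_params(n)); z=W[...,2]; g=i.min(-1); x0=np.array([545,-73.])
    for k in range(4):
        rr=np.hypot(*(W[...,:2]-x0).transpose(2,0,1)); m=(z>138)&(z<165)&(rr>80)&(rr<100)&(g<100)
        q=W[m][:,:2]; A=np.c_[2*q,np.ones(len(q))]; x=np.linalg.lstsq(A,(q**2).sum(1),rcond=None)[0]; x0=x[:2]
    print(n,x0,np.sqrt(x[2]+x0@x0),m.sum(),np.median(z[m]))
    rel=W[...,:2]-x0; rr=np.hypot(rel[...,0],rel[...,1]); th=np.arctan2(rel[...,1],rel[...,0])
    sp=(z>150)&(z<165)&(rr>35)&(rr<75)&(g>120)
    print('spokes',sp.sum(),np.median(z[sp]),np.degrees(np.angle(np.exp(4j*th[sp]).sum())/4), 'plate z',np.median(z[(rr>35)&(rr<55)&(g>150)&(z>135)&(z<149)]))
o=r.observe(); print(Ro.from_quat(o['orientation']).as_matrix().round(3),o['ee_pos'])
E
```

```text
[[596.2, -21.5], [470.5, -123.3], [581.3, -136.3], [483.8, -10.9], [531.7, -71.4]] [532.94154701 -73.0190771 ]
spoke deg -140.99603029225491 127.86101720000116
top [533.0362231  -70.35352291] 88.4201081937269 939 154.09527298477929
spokes 228 156.33430035610206 38.3986152297282 plate z 140.54580933463154
scene [539.40687812 -76.23494115] 88.17503487902134 1168 151.7997643103467
spokes 238 154.6260182487868 38.70623491762436 plate z 139.34496440075458
[[-0.897 -0.001  0.442]
 [-0.442  0.001 -0.897]
 [ 0.    -1.    -0.001]] [ 298.15259695 -605.16614269  204.85057603]
```

carry_out([
  [[0, -2, 0], -7.1, 0],
  [[0, -2, 0], -7.1, 0],
  [[0, -2, 0], -7.1, 0],
  [[0, -2, 0], -7.1, 0],
  [[0, -2, 0], -7.1, 0],
  [[0, -2, 0], -7.1, 0],
  [[0, -2, 0], -7.1, 0],
  [[0, -2, 0], -7.1, 0],
  [[0, 0, 0], 0, 0],
])

```text
clock: 0.85
ee_pos: [298.1, -605.5, 221.4]
orientation: [-0.47, 0.528, -0.528, 0.47]
wrist_force: [-0.5, 0.4, -0.4]
opening: 94.0
```

carry_out([
  [[-20, 0, 6], 0, 0],
  [[-38, 0, 12], 0, 0],
  [[-38, 0, 12], 0, 0],
  [[-38, 0, 12], 0, 0],
  [[-38, 0, 12], 0, 0],
  [[-38, 0, 12], 0, 0],
  [[-38, 0, 12], 0, 0],
  [[-38, 0, 12], 0, 0],
  [[-38, 0, 12], 0, 0],
  [[-20, 0, 6], 0, 0],
])

```text
clock: 1.68
ee_pos: [448.9, -272.7, 221.5]
orientation: [-0.468, 0.53, -0.53, 0.469]
wrist_force: [0.7, 0.2, 0.0]
opening: 93.8
```

```bash
python3 - <<'E'
from cell import r
import cv2
from scipy.spatial.transform import Rotation as Ro
o=r.observe(); print(o['clock'],o['ee_pos'],o['q'],Ro.from_quat(o['orientation']).as_matrix().round(3))
print(r.camera_params('wrist'))
a,d=r.snapshot('wrist'); cv2.imwrite('pics/4.png',a)
E
```

```text
1.6833 [ 448.85943763 -272.65495675  221.52636231] [ 0.70267728  0.1840965  -0.31422492  1.90464053  0.06357021  1.06242666
  0.23945697] [[-0.123  0.001  0.992]
 [-0.992  0.001 -0.123]
 [-0.001 -1.     0.   ]]
{'fx': 325.19226210127806, 'fy': 325.19226210127806, 'cx': 276.54154514116703, 'cy': 211.1415026452405, 'R': array([[ 9.92461465e-01, -1.22555043e-01,  7.08189162e-04],
       [-1.17566561e-01, -9.50400355e-01,  2.87953588e-01],
       [-3.46171009e-02, -2.85866099e-01, -9.57644104e-01]]), 't': array([-478.86593517, -241.89700731,  346.23894073])}
```

View pics/4.png

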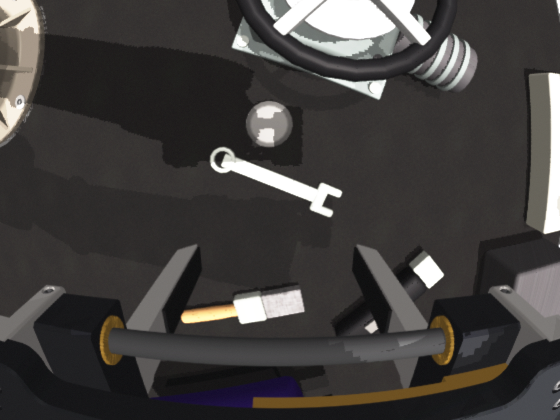

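The wrist view shows the cap at (269,124), the spanner at (270,182) and the wheel at the top edge, around (345,20). I'll move closer and then measure.

carry_out([
  [[-30, 0, 14], 0, 0],
  [[-35, 0, 14], 0, 0],
  [[-30, 0, 14], 0, 0],
  [[-15, 0, 8], 0, 0],
  [[0, 0, 0], 0, 0],
])

```text
clock: 2.15
ee_pos: [512.1, -170.1, 221.4]
orientation: [-0.468, 0.53, -0.529, 0.469]
wrist_force: [-0.5, 0.8, -0.5]
opening: 94.1
```

```bash
cat > wm.py <<'E'
from cell import r
import cv2,sys
from h import *
def look(f=None):
    c=r.camera_params('wrist'); a,d=r.snapshot('wrist')
    v,u=np.mgrid[:420,:560]; x=(u-c['cx'])/c['fx'];y=(v-c['cy'])/c['fy']; t=np.hypot(x,y)+1e-9
    k=np.tan(t)/t
    W=(np.stack([x*k*d,y*k*d,d],-1)-c['t'])@c['R']
    if f: cv2.imwrite(f,a)
    return a,d,W
def wheel(W,a,d,x0=(534,-72),lo=138,hi=165):
    x0=np.array(x0,float); z=W[...,2]; g=a.min(-1)
    for k in range(5):
        rr=np.hypot(*(W[...,:2]-x0).transpose(2,0,1)); m=(z>lo)&(z<hi)&(rr>78)&(rr<100)&(d>0)&(g<100)
        q=W[m][:,:2]; A=np.c_[2*q,np.ones(len(q))]; x=np.linalg.lstsq(A,(q**2).sum(1),rcond=None)[0]; x0=x[:2]
    rel=W[...,:2]-x0; rr=np.hypot(rel[...,0],rel[...,1]); th=np.arctan2(rel[...,1],rel[...,0])
    sp=(z>hi-14)&(z<hi)&(rr>35)&(rr<72)&(g>100)
    bs=(rr<26)&(rr>18)&(d>0)
    pl=(rr>35)&(rr<55)&(d>0)&(z<hi-15)&(z>lo-10)
    print('rim',x0,np.sqrt(x[2]+x0@x0),m.sum(),'spokes',sp.sum(),np.median(z[sp]),np.degrees(np.angle(np.exp(4j*th[sp]).sum())/4),'boss',np.median(z[bs]),'plate',np.median(z[pl]))
    b=W[sp]; print('spoke mean',b.mean(0))
E
python3 - <<'E'
from wm import *
from scipy.spatial.transform import Rotation as Ro
a,d,W=look('pics/5.png'); wheel(W,a,d); o=r.observe();print(o['ee_pos'],Ro.from_quat(o['orientation']).as_matrix()[:,2])
E
```

```text
rim [533.13260575 -73.37584264] 85.72193505374192 12033 spokes 2901 157.56533550287105 38.413883947896856 boss 157.17688255751037 plate 141.6993986338759
spoke mean [532.88463769 -72.41996741 157.53839874]
[ 510.91832331 -172.3139196   221.17547373] [ 9.92500995e-01 -1.22236220e-01 -2.85577525e-04]
```

View pics/5.png

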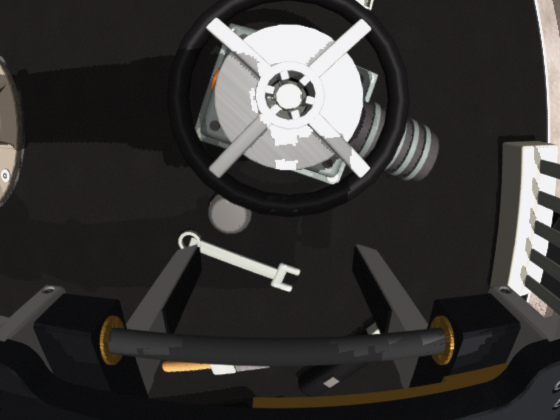

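The wheel is at (288,95), and its fit agrees with the top view: axis about (533,-73), spokes at 38.4°, plate at z≈141. I'll go above it and descend with the fingers between the spokes.

carry_out([
  [[-30, 0, 3], 0, 0],
  [[-35, 0, 3], 0, 0],
  [[-25, 0, 3], 0, 0],
  [[-10, 0, 0.5], 0, 0],
  [[0, 0, 0], 0, 0],
  [[0, 20, 0], 0, 0],
  [[0, 15, 0], 0, 0],
  [[0, 0, 0], 0, 0],
])

```text
clock: 2.87
ee_pos: [529.8, -78.2, 183.9]
orientation: [-0.469, 0.531, -0.529, 0.467]
wrist_force: [-1.2, 0.7, 0.6]
opening: 94.2
```

```bash
python3 - <<'E'
from wm import *
a,d,W=look('pics/6.png'); wheel(W,a,d)
for i in range(3): o=r.observe();print(o['ee_pos'],o['wrist_force'])
E
```

```text
rim [533.97868958 -69.1911286 ] 85.9661368579177 14365 spokes 3394 157.60756251426218 38.40417051561059 boss 297.0493809178753 plate 141.7826574262798
spoke mean [534.25552408 -64.25667861 157.57846968]
[530.55850972 -77.86904731 185.38395656] [-0.15905632  0.08089081  0.88101897]
[530.55850972 -77.86904731 185.38395656] [-0.15905632  0.08089081  0.88101897]
[530.55850972 -77.86904731 185.38395656] [-0.15905632  0.08089081  0.88101897]
```

View pics/6.png

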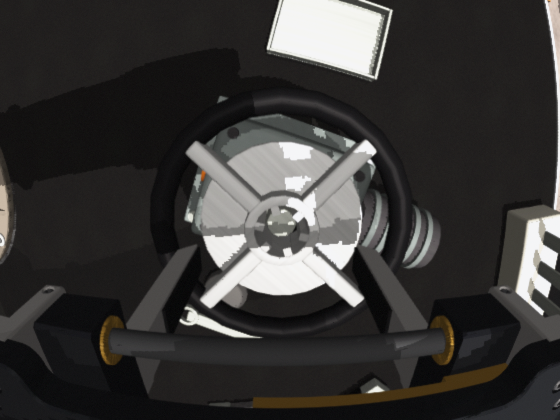

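Fingers straddle the hub (283,228) in the gaps between spokes, about 5 mm short in +y. I'll correct, descend and close on the boss.

carry_out([
  [[-5.5, 0, 2.5], 0, 0],
  [[0, 15, 0], 0, 0],
  [[0, 15, 0], 0, 0],
  [[0, 8, 0], 0, 0],
  [[0, 0, 0], 0, 0],
  [[0, 0, 0], 0, 0],
])

```text
clock: 3.42
ee_pos: [535.2, -70.9, 149.1]
orientation: [0.469, -0.53, 0.53, -0.469]
wrist_force: [0.3, 0.3, 0.1]
opening: 93.8
```

carry_out([
  [[0, 0, 0], 0, 1],
  [[0, 0, 0], 0, 1],
  [[0, 0, 0], 0, 1],
  [[0, 0, 0], 0, 1],
  [[0, 0, 0], 0, 1],
  [[0, 0, 0], 0, 1],
])

```text
clock: 3.92
ee_pos: [535.0, -70.8, 148.7]
orientation: [0.469, -0.529, 0.53, -0.469]
wrist_force: [-0.1, -0.1, 0.6]
opening: 57.2
```

carry_out([
  [[0, 5, 0], 0, 0.3],
  [[0, 0, 0], 0, 0.3],
  [[0, 0, 0], 0, 1],
  [[0, 0, 0], 0, 1],
  [[0, 0, 0], 0, 1],
  [[0, 0, 0], 0, 1],
  [[0, 0, 0], 0, 1],
])

```text
clock: 4.5
ee_pos: [534.8, -70.7, 143.5]
orientation: [-0.469, 0.53, -0.529, 0.469]
wrist_force: [-2.4, -0.4, 0.7]
opening: 51.2
```

carry_out([
  [[0, 2, 0], 0, 1],
  [[0, 2, 0], 0, 1],
  [[0, 0, 0], 0, 1],
])

```text
clock: 4.75
ee_pos: [534.9, -70.7, 140.1]
orientation: [0.469, -0.529, 0.53, -0.469]
wrist_force: [-6.1, 0.9, 11.8]
opening: 51.3
```

carry_out([
  [[0, 2, 0], 0, 1],
  [[0, 2, 0], 0, 1],
  [[0, 0, 0], 0, 1],
])

```text
clock: 5.0
ee_pos: [535.1, -70.7, 137.7]
orientation: [0.469, -0.529, 0.53, -0.469]
wrist_force: [-16.7, 1.9, 40.5]
opening: 51.2
```

carry_out([
  [[0, -1, -1], 0, 1],
  [[0, 0, 0], 0, 1],
])

```text
clock: 5.17
ee_pos: [534.8, -70.6, 137.8]
orientation: [0.468, -0.529, 0.53, -0.469]
wrist_force: [-5.6, 0.8, 19.3]
opening: 51.1
```

carry_out([
  [[0, 0, 0], 3, 1],
  [[0, 0, 0], 3, 1],
  [[0, 0, 0], 3, 1],
  [[0, 0, 0], 3, 1],
])

```text
clock: 5.5
ee_pos: [535.3, -70.8, 137.8]
orientation: [0.409, -0.575, 0.577, -0.411]
wrist_force: [0.3, -1.3, 13.1]
opening: 51.2
```

carry_out([
  [[0, 0.7, 0], 2, 1],
  [[0, 0, 0], 2, 1],
  [[0, 0, 0], 2, 1],
  [[0, 0, 0], 2, 1],
  [[0, 0, 0], 2, 1],
])

```text
clock: 5.92
ee_pos: [535.8, -71.1, 137.4]
orientation: [0.357, -0.609, 0.61, -0.36]
wrist_force: [1.2, -3.2, 13.9]
opening: 51.5
```

carry_out([
  [[0, 0, 0], 2, 1],
  [[0, 0, 0], 2, 1],
  [[0, 0, 0], 2, 1],
  [[0, 0, 0], 2, 1],
  [[0, 0, 0], 2, 1],
])

```text
clock: 6.33
ee_pos: [534.9, -70.8, 136.6]
orientation: [0.303, -0.638, 0.639, -0.305]
wrist_force: [-1.4, -1.6, 9.8]
opening: 51.1
```

Force has dropped while z sank slightly, so it may be meshing. I'll probe downward.

carry_out([
  [[0, 1.5, 0], 0, 1],
  [[0, 1.5, 0], 0, 1],
  [[0, 0, 0], 0, 1],
])

```text
clock: 6.58
ee_pos: [534.8, -70.8, 133.4]
orientation: [0.304, -0.638, 0.639, -0.305]
wrist_force: [-0.6, -1.1, 7.0]
opening: 51.3
```

Meshed: it follows at about 7 N plus the weight, which is the sleeve's friction. Pushing down.

carry_out([
  [[0, 3, 0], 0, 1],
  [[0, 3, 0], 0, 1],
  [[0, 3, 0], 0, 1],
  [[0, 3, 0], 0, 1],
  [[0, 0, 0], 0, 1],
])

```text
clock: 7.0
ee_pos: [534.5, -70.8, 121.3]
orientation: [0.304, -0.638, 0.638, -0.305]
wrist_force: [-2.0, -1.0, 6.6]
opening: 51.4
```

carry_out([
  [[0, 3, 0], 0, 1],
  [[0, 3, 0], 0, 1],
  [[0, 3, 0], 0, 1],
  [[0, 0, 0], 0, 1],
])

```text
clock: 7.33
ee_pos: [534.5, -70.7, 112.5]
orientation: [0.304, -0.638, 0.638, -0.305]
wrist_force: [-2.1, -0.6, 9.6]
opening: 51.2
```

carry_out([
  [[0, 2, 0], 0, 1],
  [[0, 1.5, 0], 0, 1],
  [[0, 0, 0], 0, 1],
])

```text
clock: 7.58
ee_pos: [534.5, -70.7, 109.3]
orientation: [0.304, -0.638, 0.638, -0.305]
wrist_force: [-5.7, -0.6, 15.8]
opening: 51.4
```

carry_out([
  [[0, 1.5, 0], 0, 1],
  [[0, 1, 0], 0, 1],
  [[0, 0, 0], 0, 1],
])

```text
clock: 7.83
ee_pos: [534.6, -70.7, 108.1]
orientation: [0.304, -0.638, 0.639, -0.305]
wrist_force: [-15.6, -0.3, 43.0]
opening: 51.5
```

It stopped at 108.1 with 43 N, a 29.7 mm drop from tooth contact, which is the expected height. I'll relax, open and retreat.

carry_out([
  [[0, -0.8, 0], 0, 1],
  [[0, 0, 0], 0, 0],
  [[0, 0, 0], 0, 0],
  [[0, 0, 0], 0, 0],
  [[0, 0, 0], 0, 0],
  [[0, 0, 0], 0, 0],
  [[0, 0, 0], 0, 0],
  [[0, 0, 0], 0, 0],
])

```text
clock: 8.5
ee_pos: [536.8, -71.7, 108.3]
orientation: [0.303, -0.637, 0.639, -0.306]
wrist_force: [4.9, -5.0, 13.3]
opening: 92.4
```

carry_out([
  [[0, -10, 0], 0, 0],
  [[0, -20, 0], 0, 0],
  [[0, -30, 0], 0, 0],
  [[0, -30, 0], 0, 0],
  [[0, -30, 0], 0, 0],
  [[30, 0, 0], 0, 0],
  [[35, 0, 0], 0, 0],
  [[30, 0, 0], 0, 0],
  [[0, 0, 0], 0, 0],
  [[0, 0, 0], 0, 0],
])

```text
clock: 9.33
ee_pos: [473.5, -145.7, 227.2]
orientation: [0.304, -0.638, 0.639, -0.304]
wrist_force: [0.2, 0.4, -0.4]
opening: 93.8
```

```bash
python3 - <<'E'
from wm import *
a,d,W=look('pics/7.png'); wheel(W,a,d,(533,-73),105,132); o=r.observe();print(o['ee_pos'],o['wrist_force'],o['opening'])
sp=(np.hypot(W[...,0]-533,W[...,1]+73)<75)&(W[...,2]>118)&(W[...,2]<130)&(d>0)
p=W[sp];A=np.c_[p[:,:2]-p[:,:2].mean(0),np.ones(len(p))];print('plane',np.linalg.lstsq(A,p[:,2],rcond=None)[0])
E
```

```text
rim [533.45036063 -72.10626316] 86.17061636013135 11018 spokes 2278 124.57169043287657 6.50945493694965 boss 124.3514752517513 plate 108.7026906517444
spoke mean [533.52610635 -72.17237438 124.51885677]
[ 474.23921254 -144.57860356  227.10367194] [ 0.17418478  0.80032148 -0.75752771] 93.95370675465601
plane [-2.98985045e-04 -1.05018678e-03  1.24426104e+02]
```

View pics/7.png

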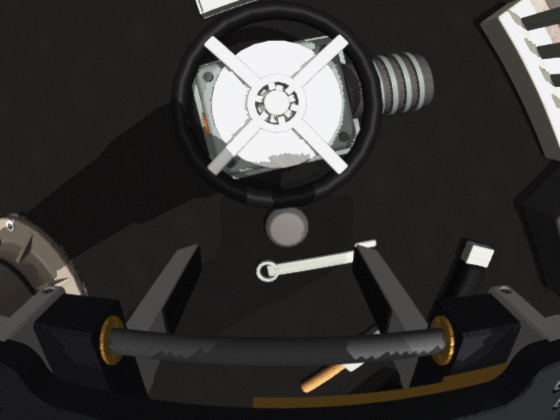

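The wheel is level at (277,102). The spoke tops fell from 157.6 to 124.5 mm, which is the full 33 mm, and the cap and spanner stand untouched. Handing in.

```bash
python3 -c "
from cell import r
print(r.job_done())"
```

```text
the job is handed in; nothing more can be done
None
```

The handwheel is meshed and pushed fully home, and I handed the job in at about 9.4 s; the interface reports no verdict. I gripped the boss between the spokes and pressed until the teeth met end to end. I then turned it about 32° until the teeth meshed and pushed it down to a firm stop at about 43 N.

Last checks with the wrist camera after letting go:
- **Depth:** the spoke tops dropped 33.0 mm, from 157.6 to 124.5 mm, which is the full travel. The plate reads 108.7 mm against 108 mm expected.
- **Level:** the tilt is about 0.001 rad.
- **Position:** the axis is at (533.5, -72.1) mm, within about 1.5 mm of the starting wrist view and the top view. The scene camera's first rim fit was about 6–7 mm off these, and I did not use it.
- **Robot:** it is clear of everything, with the wrist force near zero.
- **Other things on the table:** the cap and spanner look undisturbed in the last picture. I did not measure them or the other things again. The gripper touched only the wheel.
- **Sleeve:** I could not see it. I infer it is fully down from the wheel's depth.

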